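# Lock the carton height stop and put its setting gauge away

## Robot

A 6-joint arm with a two-finger parallel gripper is mounted at the origin on the work surface. World frame = base frame: x ahead of the robot, y to its left, z up, the work surface at z = 0. Lengths are in m, angles in degrees, forces in N, time in s.
With the tool pointing down it reaches from about 0.375 to 0.975 m from the base axis. Payload 3.8 kg.
Tool frame: the origin (TCP) lies on the centre line of the jaws, within the pads' length; the fingertips stand 19 mm ahead of it and the grasp point (between the pads) is the TCP; z points along the fingers, y is the line along which they close (so a half turn about z gives the same grasp; the last joint's range is limited). The gripper opens to 85 mm and grips with 20 to 120 N. Pads are 22 mm wide; open, the fingers measure 114 mm over their backs; the gripper's body (76 mm by 85 mm) begins 54 mm behind the grasp point. The pads swing forward as they close: fully open they stand 13 mm farther back than shut.
Start: joints at [72.657, 15.12, 91.902, -0, 72.978, -2.114], TCP at [0.177, 0.651, 0.23] pointing down, gripper open.
Joint ranges: [-150.88, 150.88], [-54.13, 125.18], [17.81, 147.31], [-75.09, 255.09], [0, 152.58], [-146.25, 146.25]. Speed limits (degrees/s): [147.25, 147.25, 180, 180, 180, 180].

## Interface

Orientations are given as [roll, pitch, yaw] about the fixed x, y, z axes, in that order (R = Rz(yaw) Ry(pitch) Rx(roll)).
In Python, from workcell import manip gives the robot as it stands.
- The arm moves only by the tool apply_moves, never from a script. Its argument "motion" is a list that holds one entry, the list of rows, each a list of 7 numbers: the opening, from 0 (shut) to 1 (fully open), then the shift along the tool's x, y, z normalised to -1 to 1, where 1 is 150 mm, then the turn, a rotation vector about the tool's x, y, z normalised to -1 to 1, where 1 is 90 degrees. In form: [[[gripper, dx, dy, dz, wx, wy, wz], ...]]. A call has 1 to 8 rows; each row is the pose to reach, as a shift and turn from the pose commanded when the call began, along the tool's axes at that moment; what a row does not reach only later rows make up. A row lasts 1/10 s, in which the tool goes at most 50 mm and 8.59 degrees, less where a joint would pass 70% of its speed; a pose out of reach is approached as far as the arm can. A call with a number of a shift or a turn outside -1 to 1 is refused whole. A call with a gripper value outside its range is refused whole. The fingers move at their own pace and stop on an object; "force" is the grip in N (left out, the last holds). Time passes only in rows, so rows that repeat a pose let the fingers close. It gives the time, the measured TCP pose, the force, the opening and the grip force at its end, in the units of the state.
- manip.observe(): the state, without advancing time (a new reading comes with each control period).
- manip.get_image(name): name is "side" or "top" or "wrist"; returns the picture (480x640x3 uint8, red, green, blue); there is no depth.
- manip.camera_params(name): a dict with "fovy" (degrees; the focal length in pixels is half the picture's height over the tangent of half this angle, whatever the lens; pixels are square), "cx", "cy" (the principal point, pixels), "k1" (the pictures are not rectified: a ray, as slopes to the right and down, at radius r is drawn at 1 + k1 r^2 times it, then the intrinsics apply), "xyz" and "rotation" of the camera in the world. Camera axes: x right, y up, looking along -z (the intrinsics and any distortion apply to the point x, -y, -z); pixel columns grow to the right and rows downward; lengths in m; the calibration is good to about 2 mm. A picture is of the moment at which its call begins: read the wrist's pose just before it. camera_params takes no time and is no camera call; for the wrist camera it gives the pose at the moment of the call.
- manip.close_job(): hands the job in; it is judged then, once.
The state is a dict: "time": time; "joints": joint angles; "joint_velocities": joint speeds; "effort": joint torques, N m; "eef_pos": TCP position; "orientation": TCP orientation; "force": force on the tool from outside, world axes, zero at the start; "torque": the same for the moment, N m; "opening": finger opening in m; "gripper_force": force on a finger pad.
Only numpy, scipy, OpenCV 4.12 (cv2) and the standard library are available. Lean on these libraries where they do the work, as an engineer would, in place of code of your own. Each camera call takes 0.05 s, during which the arm holds its last target. There are 200 camera calls.

## Task

The height stop of the packing fixture is set on its gauge: lock it by running the two-armed jam nut down its screw (clockwise from above) onto the boss and nipping it up firmly by hand, about 10 N at the end of an arm, without forcing it or turning the stop screw. Then draw the setting gauge out from under the screw and lay it flat in the shallow steel tray, leaving the other things where they are.

Things in the scene. Friction and masses are not known exactly. Their poses are not given: they have to be found in the camera images.
- bracket: grey C-shaped bracket fixed on the table, on a dark steel base plate 70 mm wide and 8 mm thick. Origin: on the table top, on the vertical screw axis; z up. The plate runs from x -145 mm (gauge side) to +65 mm. Column at x 37 to 63 mm, 50 wide; arm over the plate 44 mm wide, z 60 to 78 mm; the boss stands on it
- boss: aluminium boss, the threaded body fixed on the bracket's arm: 40 mm across, 18 mm high. Origin at the centre of its underside, 78 mm above the table; its flat top is 96 mm above the table. On it lies a steel washer, 37 mm across, the nut's seat, standing 0.3 to 3 mm proud of the boss's top (differs each time, not measured).
- stop_screw (a joint): stop screw, 16 mm vertical steel screw through boss and nut; the value is how far it has been turned from its setting (rad, clockwise from above positive, starts at 0). Drag 0.12 N m. Its 24 mm foot hangs 1.5 mm above the gauge; its 19 mm round head ends 152 mm above the table, above the nut's middle. It is to stay as set
- jam_nut: jam nut on the screw: round dark steel hub 36 mm across, 22 mm high, with a 10 mm round steel bar through it as two arms along its +x and -x, each reaching 60 mm from the axis, bar centre 12 mm above the underside. Origin: centre of the underside, on the axis, at first 4 to 6.5 mm above the boss's top; z up. Right-hand thread, 5 mm a turn: clockwise from above runs it down.
- nut_arm (a point): point in the bar of the nut's +x arm, 50 mm from the axis. Turning feel of the nut: about 0.05 N m of drag until it meets the washer, then the torque rises by about 0.8 N m per rad. 0.3 N m is just enough, 0.5 N m a proper nip (10 N at 50 mm), over 0.85 N m strips the boss. It stays tight when let go
- gauge: loose setting gauge, 152 mm long, 0.12 to 0.2 kg: aluminium grip block 44 x 22 x 24 mm high, thin strap 14 wide and 6 high, steel pad 36 x 24 x 20 high that lies under the screw's foot. Origin: centre of the grip's underside; +x points to the pad, its centre 112 mm away. Lies on the base plate (8 mm above the table), grip on the bracket's -x side 111 mm from the screw axis
- gauge_mid (a point): middle of the gauge's underside, 54 mm from the centre of its grip block towards the pad
- tray: shallow dark steel tray fixed on the table, 228 mm (its x) by 138 mm (its y), walls 20 mm high and 4 mm thick, floor 4 mm; left or right of the bracket. Origin at the centre of its underside.
- carton_pack: pack of flat cartons, fixed, 170 x 125 x 48 mm high, on the other side of the bracket; origin under its centre
- label_roll: loose roll of labels standing on end, 80 mm across, 50 mm high, not to be disturbed; origin under its centre
- label_roll_small: loose roll of labels, 68 mm across, 50 mm high, not to be disturbed; origin under its centre
- small_carton: loose white carton 50 x 90 x 35 mm, not to be disturbed; origin under its centre
- marker: loose marker pen, 135 mm long along x, 13 mm thick, lying towards the robot, not to be disturbed; origin near its middle
- wrench: loose wrench 140 mm long, not to be disturbed; origin underneath it
- spare_nut: loose spare ring nut 34 mm across, 12 mm high, lying on the table, not to be disturbed; origin under its centre
Mind the look-alikes: they are no part of the job. What is meant by the gauge is not orange or yellow, and is the smaller of those in its own colour.

How it is judged (in metres and radians):
On the way, in this order (a step that is already met when the one before it is completed fails the run):
1. the jam nut is seated and clamped on the boss (contact force between jam_nut and boss above 15 N), for 0.3 s.
2. the setting gauge is drawn clear of the screw's foot (horizontal distance between gauge_mid and boss above 0.12 m), for 0.1 s.
At the end, for the whole second after the job is handed in: The jam nut stays clamped on the boss with 15 to 85 N (about 0.25 to 0.9 N m), the stop screw is within 0.3 rad of its setting, and the gauge rests flat (0.08 rad, under 9 mm up) on the tray's floor, its middle within 70 mm along and 60 mm across of the tray's centre (contact force between jam_nut and boss between 15 and 85 N and value of joint stop_screw between -0.3 and 0.3 rad and x of gauge_mid in the frame of tray between -0.07 and 0.07 m and y of gauge_mid in the frame of tray between -0.06 and 0.06 m and z of gauge_mid in the frame of tray below 0.009 m and angle between gauge's own z axis and vertical below 0.08 rad and linear speed of gauge below 0.02 m/s); the robot touches nothing.
It fails at once if the jam nut is forced: more than 85 N on the boss (contact force between jam_nut and boss above 85 N).
It fails at once if the stop screw is turned by more than 0.3 rad (value of joint stop_screw above 0.3 rad or value of joint stop_screw below -0.3 rad).
It fails at once if one of the other loose things is moved by more than 30 mm (distance of any of label_roll, label_roll_small, small_carton, marker, wrench, spare_nut from where it was at the start of the episode above 0.03 m).
It also fails if it takes over 72 s, if anything falls off the work surface, if the arm or the gripper's body presses on something with over 40 N, if the wrist force passes 120 N, or if a joint passes its speed limit or range.

## Working session

There is one attempt and no reset: what is moved stays moved. The work goes in short steps, Python scripts to look and compute and a tool call to move; the robot and the scene stay as the last step left them, time stands still between calls to the robot, and variables do not carry over. Pictures are saved under pics/ and viewed, at most 10 in all, crops included, and the job is handed in when it is done.

Besides the shell and the picture viewer there is one more tool, called after ">>>" by a JSON object that holds its "op" and its "data", one argument or row to a line. apply_moves: Moves the arm, as the interface text tells. Scaled input: -1 to 1 covers 150 mm each way for a shift and 90 degrees each way for a turn. Its arguments: {"type":"object","properties":{"motion":{"type":"array"},"force":{"type":"number"}},"required":["motion"]}

```bash
mkdir -p pics; cat > h.py <<'E'
import numpy as np, cv2
from workcell import manip
def save(n,f):
    im=manip.get_image(n); cv2.imwrite('pics/'+f,im[:,:,::-1]); return im
def ray(P,u,v):
    f=240/np.tan(np.radians(P['fovy'])/2)
    d=np.array([(u-P['cx'])/f,(v-P['cy'])/f]); s=d.copy()
    for _ in range(20): s=d/(1+P['k1']*(s@s))
    return np.array(P['xyz']),np.array(P['rotation']).reshape(3,3)@np.array([s[0],-s[1],-1])
def onz(P,u,v,z):
    o,d=ray(P,u,v); return o+d*(z-o[2])/d[2]
def proj(P,X):
    f=240/np.tan(np.radians(P['fovy'])/2)
    c=np.array(P['rotation']).reshape(3,3).T@(np.array(X)-P['xyz']); s=np.array([c[0],-c[1]])/-c[2]
    s=s*(1+P['k1']*(s@s)); return s*f+[P['cx'],P['cy']]
E
python3 - <<'E'
from h import *
for n in('top','side'):
    save(n,n+'0.png'); print(n,manip.camera_params(n))
print(manip.observe())
E
```

```text
top {'fovy': 57.3748558803851, 'cx': 320.5179691107571, 'cy': 236.95111588445587, 'k1': -0.04386473060039842, 'xyz': array([0.33103737, 0.00605444, 1.00697243]), 'rotation': array([  7.67792641,   0.57740192, -88.36451776])}
side {'fovy': 44.83794211673595, 'cx': 322.75560962620233, 'cy': 249.5992457781213, 'k1': -0.13149257348065801, 'xyz': array([-0.580967  ,  0.55697061,  0.94126408]), 'rotation': array([  54.61604894,    0.95548923, -117.66369744])}
{'time': 0.1, 'joints': array([ 7.26565631e+01,  1.51665140e+01,  9.19738297e+01,  2.61035783e-04,
        7.29777132e+01, -2.11407880e+00]), 'joint_velocities': array([ 0.15760828, -0.01966445, -0.25972123,  0.03124896, -0.1234825 ,
        0.08860117]), 'effort': array([ 4.66423553e-04, -5.16700995e+01, -3.68591094e+01, -2.58800111e-05,
        6.31594259e-03, -2.13885102e-05]), 'eef_pos': array([0.17711129, 0.65065873, 0.22886309]), 'orientation': array([-1.79882033e+02, -4.60430048e-03,  1.64770560e+02]), 'force': array([-0.70726564,  0.46987649,  0.51831347]), 'torque': array([-0.01864704, -0.0228063 , -0.00918109]), 'gripper_force': 0.0, 'opening': 0.08538495193896217}
```

View pics/top0.png

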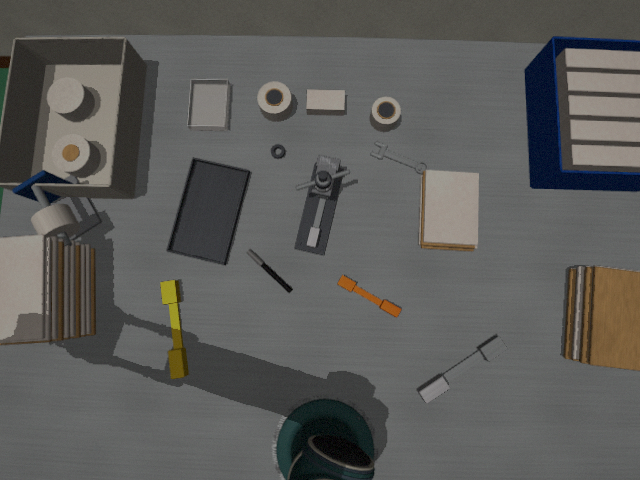

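View pics/side0.png

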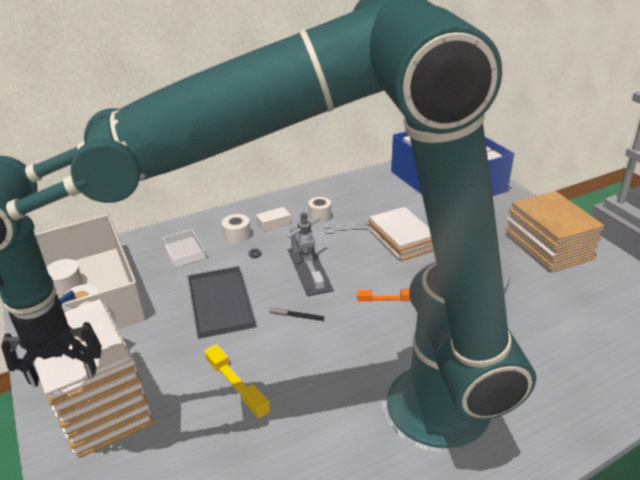

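Top view: the gauge candidates are yellow (173,330), orange (370,297), the large grey one (460,370), and the small grey one on the bracket plate (pad under the nut, grip at 314,237). The small grey one fits: it isn't orange or yellow, it's the smaller of the two greys, and it lies under the screw. The tray is at (210,211), the nut at (323,180). I'll confirm in a crop.

```bash
python3 - <<'E'
s=open('h.py').read()
s=s.replace("np.array(P['rotation']).reshape(3,3)","Rm(P['rotation'])").replace("def save","from scipy.spatial.transform import Rotation as R\ndef Rm(a): return R.from_euler('xyz',a,degrees=True).as_matrix()\ndef save",1)
open('h.py','w').write(s)
E
python3 - <<'E'
from h import *
im=cv2.imread('pics/top0.png')
cv2.imwrite('pics/c0.png',cv2.resize(im[140:265,240:400],None,fx=4.7,fy=4.7,interpolation=cv2.INTER_CUBIC))
P=manip.camera_params('top')
m=cv2.inRange(im,(0,0,0),(75,75,75))
n,l,s,c=cv2.connectedComponentsWithStats(m)
for i in range(1,n):
    if s[i,4]>300 and 140<c[i][1]<270:
        p=np.argwhere(l==i)[:,::-1].astype(np.float32); r=cv2.minAreaRect(p); print(s[i],r)
        b=cv2.boxPoints(r); 
        for q in b: print(q,onz(P,*q,0.008).round(4),onz(P,*q,0.02).round(4))
E
```

```text
[ 69 141  32  43 462] ((86.42776489257812, 164.40733337402344), (21.782588958740234, 42.602561950683594), 31.504268646240234)
[ 66.01059 176.87746] [0.5939 0.6335 0.008 ] [0.5908 0.626  0.02  ]
[ 88.27307 140.55446] [0.6853 0.5883 0.008 ] [0.681  0.5813 0.02  ]
[106.84494 151.93721] [0.6575 0.5391 0.008 ] [0.6535 0.5327 0.02  ]
[ 84.58246 188.26021] [0.567  0.5845 0.008 ] [0.5641 0.5775 0.02  ]
[ 167  157   85  109 6052] ((208.84573364257812, 210.73776245117188), (62.95564270019531, 98.9507827758789), 14.534454345703125)
[165.95886 250.73006] [0.4236 0.3759 0.008 ] [0.4225 0.3715 0.02  ]
[190.79175 154.946  ] [0.6537 0.334  0.008 ] [0.6498 0.3301 0.02  ]
[251.7326  170.74547] [0.6182 0.1864 0.008 ] [0.6148 0.1842 0.02  ]
[226.89972 266.52954] [0.3913 0.2321 0.008 ] [0.3906 0.2294 0.02  ]
[ 294  162   64   93 2080] ((319.0351867675781, 211.00326538085938), (46.20652770996094, 87.2988510131836), 23.702646255493164)
[280.3342  241.68333] [0.4519 0.112  0.008 ] [0.4504 0.1107 0.02  ]
[315.42746 161.74864] [0.6438 0.0371 0.008 ] [0.64   0.0367 0.02  ]
[357.73618 180.3232 ] [ 0.6014 -0.0633  0.008 ] [ 0.5981 -0.0624  0.02  ]
[322.6429  260.25787] [0.4119 0.0136 0.008 ] [0.4109 0.0135 0.02  ]
[ 15 170  58  32 471] ((41.8094596862793, 184.80674743652344), (25.057987213134766, 55.05479431152344), 62.10273361206055)
[ 11.618917 186.61351 ] [0.5675 0.7675 0.008 ] [0.5646 0.7583 0.02  ]
[ 60.27568 160.85405] [0.6334 0.6525 0.008 ] [0.6298 0.6448 0.02  ]
[ 72.      182.99998] [0.5792 0.617  0.008 ] [0.5762 0.6096 0.02  ]
[ 23.343239 208.75945 ] [0.5139 0.7308 0.008 ] [0.5118 0.7221 0.02  ]
```

View pics/c0.png

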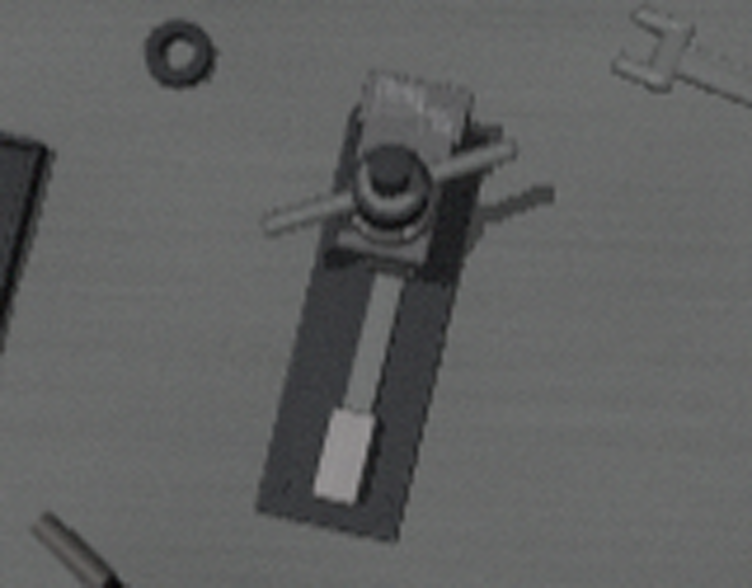

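The crop confirms it: the small grey gauge's grip is at crop (346,455), its strap runs under the arm, the nut bar goes from (265,228) to (515,150) and the screw head is at (390,170).

```bash
python3 - <<'E'
from h import *
P=manip.camera_params('top')
c=lambda x,y:(240+x/4.7,140+y/4.7)
A=onz(P,*c(257,512),.008);B=onz(P,*c(398,540),.008)
print('plate corners',A,B,np.linalg.norm(A-B))
e1=onz(P,*c(265,228),.114);e2=onz(P,*c(515,150),.114)
print('bar',e1,e2,np.linalg.norm(e1-e2),(e1+e2)/2,np.degrees(np.arctan2(*(e2-e1)[1::-1])))
print('head',onz(P,*c(390,170),.152))
g=onz(P,*c(346,455),.032);print('grip',g)
for q in((330,408),(377,415),(355,502),(314,494)):print(onz(P,*c(*q),.032))
d=(B-A)/np.linalg.norm(B-A);ax=np.array([-d[1],d[0]]);print(ax)
print('axis from plate',(A+B)[:2]/2+.145*ax,'from grip',g[:2]+.111*ax)
S=manip.camera_params('side')
o=manip.observe()
Rt=Rm(o['orientation']); print(Rt.T@([.575,.03,.30]-o['eef_pos']))
for X in([.59,.02,.114],[.59,.02,.152]):print(proj(S,X))
E
```

```text
plate corners [0.43606323 0.07836361 0.008     ] [0.42426942 0.00926853 0.008     ] 0.07009439935434839
bar [0.55177643 0.07178062 0.114     ] [ 0.59036636 -0.03851045  0.114     ] 0.11684735520335636 [0.57107139 0.01663509 0.114     ] -70.71548126333715
head [0.56913316 0.01653362 0.152     ]
grip [0.46205087 0.03511519 0.032     ]
[0.48454481 0.04347289 0.032     ]
[0.48176127 0.02087442 0.032     ]
[0.43960746 0.03014147 0.032     ]
[0.44290258 0.04977926 0.032     ]
[ 0.98574331 -0.16825612]
axis from plate [0.5730991  0.01941893] from grip [0.57146838 0.01643876]
[-0.54694752 -0.49448834 -0.0701629 ]
[302.11086531 223.11590633]
[301.57158876 210.78457625]
```

>>> {"op": "apply_moves", "data": {
  "motion": [
    [[1,-0.24,-0.22,-0.14,0,0,0],[1,-0.48,-0.45,-0.14,0,0,0],[1,-0.72,-0.68,-0.14,0,0,0],[1,-0.91,-0.85,-0.14,0,0,0]]
  ]
}}

```text
time: 0.5
eef_pos: [0.2761, 0.4901, 0.2506]
orientation: [-179.9, 0.0, 164.8]
force: [0.5, 0.3, 0.4]
opening: 0.0854
gripper_force: 0.0
```

>>> {"op": "apply_moves", "data": {
  "motion": [
    [[1,-0.24,-0.22,0,0,0,0],[1,-0.48,-0.45,0,0,0,0],[1,-0.72,-0.68,0,0,0,0],[1,-0.91,-0.85,0,0,0,0]]
  ]
}}

```text
time: 0.9
eef_pos: [0.3743, 0.3309, 0.2507]
orientation: [-179.9, 0.0, 164.7]
force: [-0.0, -0.1, 0.2]
opening: 0.0857
gripper_force: 0.0
```

>>> {"op": "apply_moves", "data": {
  "motion": [
    [[1,-0.24,-0.22,0,0,0,0],[1,-0.48,-0.45,0,0,0,0],[1,-0.72,-0.68,0,0,0,0],[1,-0.91,-0.85,0,0,0,0]]
  ]
}}

```text
time: 1.3
eef_pos: [0.4726, 0.1721, 0.2508]
orientation: [-180.0, 0.0, 164.7]
force: [0.9, 0.5, 0.7]
opening: 0.0852
gripper_force: 0.0
```

>>> {"op": "apply_moves", "data": {
  "motion": [
    [[1,-0.24,-0.22,0,0,0,0.08],[1,-0.48,-0.45,0,0,0,0.16],[1,-0.72,-0.68,0,0,0,0.25],[1,-0.91,-0.85,0,0,0,0.33],[1,-0.91,-0.84,0,0,0,0.394],[1,-0.91,-0.84,0,0,0,0.394],[1,-0.91,-0.84,0,0,0,0.394]]
  ]
}}

```text
time: 2.0
eef_pos: [0.57, 0.0174, 0.2505]
orientation: [-180.0, -0.1, 129.4]
force: [-1.5, -0.0, 0.6]
opening: 0.0854
gripper_force: 0.0
```

```bash
python3 - <<'E'
from h import *
o=manip.observe();print(o)
P=manip.camera_params('wrist');print(P)
im=save('wrist','w0.png')
for X in([.571,.017,.152],[.571,.017,.123],[.552,.0718,.114],[.590,-.0385,.114]):print(X,proj(P,X))
E
```

```text
{'time': 2.0, 'joints': array([-7.64324669e-01,  3.15291838e+00,  1.03504771e+02,  1.34093902e-02,
        7.34131480e+01, -4.02163843e+01]), 'joint_velocities': array([ 0.85502916, -0.49901087,  0.28736776, -0.06941442, -0.08399768,
        0.23990761]), 'effort': array([-5.90477083e-01, -3.96562815e+01, -3.70192587e+01, -3.78004659e-02,
       -2.04008870e-02,  5.73380606e-02]), 'eef_pos': array([0.57004946, 0.01737558, 0.25048101]), 'orientation': array([-1.79954202e+02, -5.55479248e-02,  1.29448202e+02]), 'force': array([-1.46377539, -0.00697178,  0.61421997]), 'torque': array([-0.0025621 ,  0.00193006,  0.01147604]), 'gripper_force': 0.0, 'opening': 0.08544834334351871}
{'fovy': 68.87890211946089, 'cx': 322.9984030890004, 'cy': 241.08963388201204, 'k1': -0.03815432551332618, 'xyz': array([0.52602805, 0.069399  , 0.39520962]), 'rotation': array([-15.72554743,   0.07724541,  39.50377531])}
[0.571, 0.017, 0.152] [325.3448377  241.83392338]
[0.571, 0.017, 0.123] [325.1602076  231.96108266]
[0.552, 0.0718, 0.114] [350.90523049 162.13713887]
[0.59, -0.0385, 0.114] [301.28161708 290.59879729]
```

View pics/w0.png

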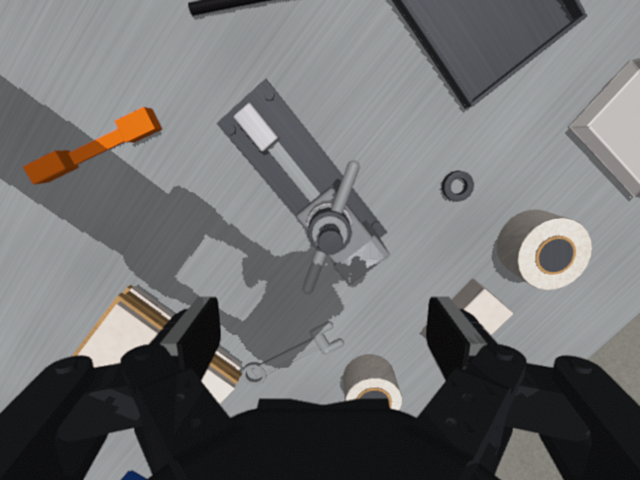

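The wrist view shows the screw head at (331,237), the bar ends at (352,164) and (308,289), and the gauge's grip at (256,127). All are within 6 px of prediction.

```bash
python3 - <<'E'
from h import *
P={'fovy': 68.87890211946089, 'cx': 322.9984030890004, 'cy': 241.08963388201204, 'k1': -0.03815432551332618, 'xyz': np.array([0.52602805, 0.069399  , 0.39520962]), 'rotation':[-15.72554743,   0.07724541,  39.50377531]}
im=cv2.imread('pics/w0.png')
print('head',onz(P,331,237,.152))
a=onz(P,352,164,.114);b=onz(P,308,289,.114);print('bar',a,b,(a+b)/2,np.linalg.norm(a-b),np.degrees(np.arctan2(*(b-a)[1::-1])))
print('grip',onz(P,256,127,.032))
cv2.imwrite('pics/w0c.png',cv2.resize(im[140:310,250:410],None,fx=3.5,fy=3.5,interpolation=cv2.INTER_CUBIC))
E
```

```text
head [0.57183362 0.02237528 0.152     ]
bar [0.55360205 0.07125832 0.114     ] [ 0.59356407 -0.03360129  0.114     ] [0.57358306 0.01882851 0.114     ] 0.11221631102867748 -69.13814383712864
grip [0.46455294 0.03863755 0.032     ]
```

View pics/w0c.png

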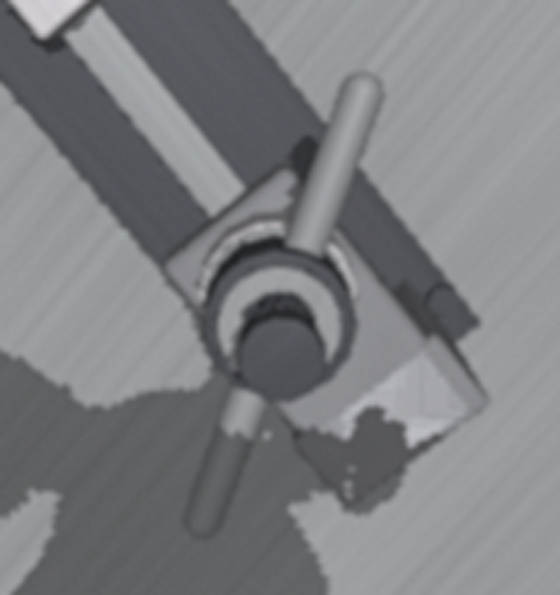

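>>> {"op": "apply_moves", "data": {
  "motion": [
    [[1,0,0.018,0.3,0,0,0],[1,-0.005,0.018,0.6,0,0,0],[1,-0.005,0.018,0.8,0,0,0],[1,-0.005,0.018,0.857,0,0,0],[1,-0.005,0.018,0.857,0,0,0]]
  ],
  "force": 40
}}

```text
time: 2.55
eef_pos: [0.5717, 0.0192, 0.1212]
orientation: [-179.9, -0.1, 129.4]
force: [0.9, -0.5, 1.5]
opening: 0.0855
gripper_force: 0.0
```

>>> {"op": "apply_moves", "data": {
  "motion": [
    [[0.3,0,0,0,0,0,0],[0.3,0,0,0,0,0,0],[0.3,0,0,0,0,0,0],[0.3,0,0,0,0,0,0],[0.3,0,0,0,0,0,0],[0.3,0,0,0,0,0,0]]
  ],
  "force": 25
}}

```text
time: 3.15
eef_pos: [0.5732, 0.0183, 0.1228]
orientation: [180.0, 0.0, 129.3]
force: [-0.1, 0.2, -0.5]
opening: 0.0255
gripper_force: 0.0
```

```bash
cat > st.py <<'E'
from h import *
o=manip.observe(); Rt=Rm(o['orientation'])
print(o['time'],'j6',o['joints'][5].round(1),'pos',o['eef_pos'].round(4),'yaw',o['orientation'].round(1),'F',o['force'].round(1),'Ftool',(Rt.T@o['force']).round(1),'T',o['torque'].round(3),'op',round(o['opening'],4),'gf',o['gripper_force'])
E
python3 st.py
```

```text
3.15 j6 -40.0 pos [0.5732 0.0183 0.1228] yaw [180.    0.  129.3] F [-0.1  0.2 -0.5] Ftool [0.2 0.1 0.5] T [-0.044  0.021  0.041] op 0.0255 gf 0.0
```

```bash
python3 - <<'E'
from h import *
im=save('wrist','w1.png')
E
```

```text
(no output)
```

View pics/w1.png

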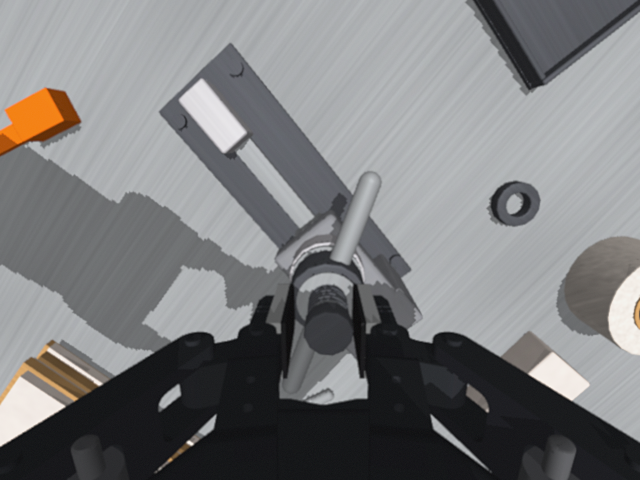

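```bash
python3 - <<'E'
from h import *
P=manip.camera_params('wrist');o=manip.observe();Rt=Rm(o['orientation'])
for z in(-.02,-.01,0,.01,.019):
  print(z,[proj(P,o['eef_pos']+Rt@np.array([x,y,z])).round(0).tolist() for y in(-.0128,.0128) for x in(-.011,.011)])
for z in(.1,.123,.152):
  for r in(.018,):
    q=np.array([proj(P,[.573+r*np.cos(t),.0185+r*np.sin(t),z]) for t in np.arange(0,6.3,.1)]);print('circ',z,q.min(0),q.max(0))
im=cv2.imread('pics/w1.png');cv2.imwrite('pics/w1c.png',cv2.resize(im[220:420,220:430],None,fx=2.9,fy=2.9,interpolation=cv2.INTER_CUBIC))
E
```

```text
-0.02 [[294.0, 345.0], [293.0, 296.0], [357.0, 346.0], [359.0, 296.0]]
-0.01 [[296.0, 333.0], [295.0, 286.0], [355.0, 333.0], [356.0, 286.0]]
0 [[297.0, 321.0], [297.0, 277.0], [353.0, 321.0], [354.0, 277.0]]
0.01 [[299.0, 311.0], [298.0, 269.0], [351.0, 311.0], [353.0, 269.0]]
0.019 [[300.0, 303.0], [299.0, 262.0], [350.0, 303.0], [351.0, 263.0]]
circ 0.1 [290.01679394 246.42156961] [360.17041238 311.74857893]
circ 0.123 [285.37964008 261.55589811] [365.35009097 334.74971468]
circ 0.152 [277.31282665 288.27767155] [374.35776471 374.31585576]
```

View pics/w1c.png

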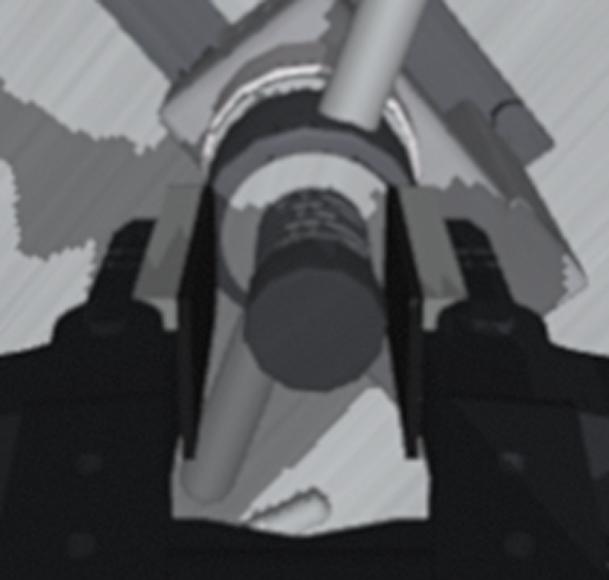

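```bash
python3 - <<'E'
from h import *
P=manip.camera_params('wrist');o=manip.observe();Rt=Rm(o['orientation'])
for x in(0,.02,.038,.043):
  print(x,[(z,proj(P,o['eef_pos']+Rt@np.array([x,0,z])).round(0)[1]) for z in(-.09,-.08,-.07,-.06,-.05,-.04,-.03)])
E
```

```text
0 [(-0.09, np.float64(486.0)), (-0.08, np.float64(447.0)), (-0.07, np.float64(415.0)), (-0.06, np.float64(389.0)), (-0.05, np.float64(368.0)), (-0.04, np.float64(350.0)), (-0.03, np.float64(335.0))]
0.02 [(-0.09, np.float64(408.0)), (-0.08, np.float64(374.0)), (-0.07, np.float64(348.0)), (-0.06, np.float64(328.0)), (-0.05, np.float64(311.0)), (-0.04, np.float64(296.0)), (-0.03, np.float64(284.0))]
0.038 [(-0.09, np.float64(323.0)), (-0.08, np.float64(298.0)), (-0.07, np.float64(280.0)), (-0.06, np.float64(265.0)), (-0.05, np.float64(253.0)), (-0.04, np.float64(243.0)), (-0.03, np.float64(235.0))]
0.043 [(-0.09, np.float64(297.0)), (-0.08, np.float64(275.0)), (-0.07, np.float64(259.0)), (-0.06, np.float64(246.0)), (-0.05, np.float64(236.0)), (-0.04, np.float64(228.0)), (-0.03, np.float64(221.0))]
```

The pads closed to 25.5 mm with zero force. In the picture the tips, at (293,285) and (354,285), sit above the hub's top, so the grip has to go lower. I'll open and step down.

>>> {"op": "apply_moves", "data": {
  "motion": [
    [[0.7,0,0,0,0,0,0],[0.7,0,0,0,0,0,0],[0.7,0,0,0,0,0,0],[0.7,0,0,0.05,0,0,0],[0.7,0,0,0.1,0,0,0]]
  ]
}}

```text
time: 3.7
eef_pos: [0.5732, 0.0183, 0.1071]
orientation: [180.0, 0.0, 129.3]
force: [-0.4, -0.7, -0.1]
opening: 0.06
gripper_force: 0.0
```

>>> {"op": "apply_moves", "data": {
  "motion": [
    [[0.25,0,0,0,0,0,0],[0.25,0,0,0,0,0,0],[0.25,0,0,0,0,0,0],[0.25,0,0,0,0,0,0],[0.25,0,0,0,0,0,0],[0.25,0,0,0,0,0,0]]
  ],
  "force": 25
}}

```text
time: 4.3
eef_pos: [0.5742, 0.0199, 0.107]
orientation: [179.8, -0.0, 129.3]
force: [4.4, 5.7, -5.5]
opening: 0.0349
gripper_force: 28.0
```

```bash
python3 st.py
```

```text
4.3 j6 -40.0 pos [0.5742 0.0199 0.107 ] yaw [179.8  -0.  129.3] F [ 4.4  5.7 -5.5] Ftool [1.6 7.  5.5] T [ 0.825 -0.68  -0.065] op 0.0349 gf 27.98257291316986
```

>>> {"op": "apply_moves", "data": {
  "motion": [
    [[0.6,0,0.015,0,0,0,0],[0.6,0,0.016,0,0,0,0],[0.6,0,0.016,0.03,0,0,0],[0.6,0,0.016,0.06,0,0,0],[0.6,0,0.016,0.06,0,0,0]]
  ]
}}

```text
time: 4.8
eef_pos: [0.5741, 0.0197, 0.0975]
orientation: [-179.9, -0.1, 129.3]
force: [-0.1, -0.5, 0.3]
opening: 0.0513
gripper_force: 0.0
```

>>> {"op": "apply_moves", "data": {
  "motion": [
    [[0.25,0,0,0,0,0,0],[0.25,0,0,0,0,0,0],[0.25,0,0,0,0,0,0],[0.25,0,0,0,0,0,0],[0.25,0,0,0,0,0,0]]
  ],
  "force": 40
}}

```text
time: 5.3
eef_pos: [0.5746, 0.0197, 0.0985]
orientation: [-180.0, -0.0, 129.3]
force: [-2.0, -2.0, 1.3]
opening: 0.0348
gripper_force: 40.0
```

```bash
python3 st.py
```

```text
5.3 j6 -39.8 pos [0.5746 0.0197 0.0985] yaw [-180.    -0.   129.3] F [-2.  -2.   1.3] Ftool [-0.2 -2.8 -1.3] T [-0.222  0.351 -0.087] op 0.0348 gf 40.004913210868835
```

>>> {"op": "apply_moves", "data": {
  "motion": [
    [[0.25,0,0,0.001,0,0,0.09],[0.25,0,0,0.002,0,0,0.18],[0.25,0,0,0.003,0,0,0.27],[0.25,0,0,0.003,0,0,0.36],[0.25,0,0,0.004,0,0,0.45],[0.25,0,0,0.005,0,0,0.54],[0.25,0,0,0.005,0,0,0.6]]
  ]
}}

```text
time: 6.0
eef_pos: [0.5745, 0.0197, 0.0977]
orientation: [-179.9, 0.0, 75.0]
force: [-2.6, -0.7, 0.5]
opening: 0.0345
gripper_force: 40.1
```

```bash
python3 st.py
```

```text
6.0 j6 14.5 pos [0.5745 0.0197 0.0977] yaw [-179.9    0.    75. ] F [-2.6 -0.7  0.5] Ftool [-1.3 -2.4 -0.5] T [-0.181  0.414  0.113] op 0.0345 gf 40.09789824485779
```

>>> {"op": "apply_moves", "data": {
  "motion": [
    [[0.25,0,0,0.001,0,0,0.09],[0.25,0,0,0.002,0,0,0.18],[0.25,0,0,0.003,0,0,0.27],[0.25,0,0,0.003,0,0,0.36],[0.25,0,0,0.004,0,0,0.45],[0.25,0,0,0.005,0,0,0.5]]
  ]
}}

```text
time: 6.6
eef_pos: [0.5744, 0.0197, 0.0971]
orientation: [-180.0, 0.1, 30.1]
force: [-3.5, -1.1, 2.3]
opening: 0.0349
gripper_force: 40.2
```

```bash
python3 st.py
```

```text
6.6 j6 59.4 pos [0.5744 0.0197 0.0971] yaw [-1.80e+02  1.00e-01  3.01e+01] F [-3.5 -1.1  2.3] Ftool [-3.6 -0.8 -2.3] T [-0.186  0.509  0.002] op 0.0349 gf 40.19321322441101
```

>>> {"op": "apply_moves", "data": {
  "motion": [
    [[0.25,0,0,0.001,0,0,0.09],[0.25,0,0,0.002,0,0,0.18],[0.25,0,0,0.003,0,0,0.27],[0.25,0,0,0.003,0,0,0.36],[0.25,0,0,0.004,0,0,0.4]]
  ]
}}

```text
time: 7.1
eef_pos: [0.5744, 0.0198, 0.0967]
orientation: [180.0, 0.1, -5.9]
force: [-4.5, -0.3, 4.4]
opening: 0.0347
gripper_force: 44.2
```

```bash
python3 st.py
```

```text
7.1 j6 95.4 pos [0.5744 0.0198 0.0967] yaw [ 1.8e+02  1.0e-01 -5.9e+00] F [-4.5 -0.3  4.4] Ftool [-4.5  0.8 -4.4] T [-0.077  0.548  0.147] op 0.0347 gf 44.181472633720205
```

>>> {"op": "apply_moves", "data": {
  "motion": [
    [[0.25,0,0,0.001,0,0,0.08],[0.25,0,0,0.001,0,0,0.16],[0.25,0,0,0.001,0,0,0.24],[0.25,0,0,0.001,0,0,0.24]]
  ]
}}

```text
time: 7.5
eef_pos: [0.5744, 0.0199, 0.0965]
orientation: [180.0, 0.1, -27.3]
force: [-4.5, -1.5, 3.9]
opening: 0.0348
gripper_force: 52.9
```

```bash
python3 st.py
```

```text
7.5 j6 116.8 pos [0.5744 0.0199 0.0965] yaw [ 1.80e+02  1.00e-01 -2.73e+01] F [-4.5 -1.5  3.9] Ftool [-3.3  3.4 -3.9] T [-0.094  0.703 -0.205] op 0.0348 gf 52.896168117877096
```

>>> {"op": "apply_moves", "data": {
  "motion": [
    [[0.25,0,0,0,0,0,0],[0.25,0,0,0,0,0,0]]
  ]
}}

```text
time: 7.7
eef_pos: [0.5744, 0.0199, 0.0965]
orientation: [180.0, 0.1, -27.2]
force: [-5.3, -0.5, 4.9]
opening: 0.0346
gripper_force: 53.3
```

```bash
python3 st.py; python3 -c "
from h import *
for i in range(4):
    manip.get_image('top'); o=manip.observe(); print(o['torque'].round(3),o['force'].round(2),o['effort'][5])"
```

```text
7.7 j6 116.7 pos [0.5744 0.0199 0.0965] yaw [ 1.80e+02  1.00e-01 -2.72e+01] F [-5.3 -0.5  4.9] Ftool [-4.5  2.9 -4.9] T [-0.133  0.809 -0.305] op 0.0346 gf 53.27459098363761
[-0.087  0.825 -0.278] [-4.03 -0.58  5.45] -0.31380990520119667
[-0.074  0.866 -0.307] [-4.58 -1.57  5.25] -0.3132435120642185
[-0.133  0.862 -0.361] [-5.15 -1.35  4.91] -0.3129428531974554
[-0.058  0.807 -0.314] [-4.95 -1.24  5.28] -0.31280980445444584
```

```bash
python3 -c "
from h import *
save('wrist','w2.png'); im=cv2.imread('pics/w2.png'); t=cv2.imread('pics/top0.png')
save('top','t2.png'); t=cv2.imread('pics/t2.png')
a=cv2.resize(im[130:430,180:470],(580,600)); b=cv2.resize(t[140:200,290:360],(210,180))
a[:180,:210]=b; cv2.imwrite('pics/w2c.png',a)"; python3 st.py
```

```text
8.0 j6 116.7 pos [0.5744 0.0199 0.0965] yaw [ 1.80e+02  1.00e-01 -2.72e+01] F [-5.3 -0.4  4.6] Ftool [-4.5  2.7 -4.6] T [-0.088  0.796 -0.286] op 0.0348 gf 53.275448123167735
```

View pics/w2c.png

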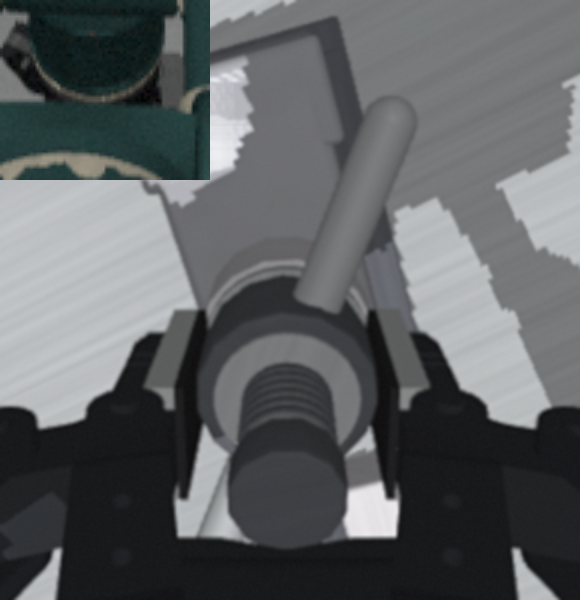

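```bash
python3 - <<'E'
from h import *
P=manip.camera_params('wrist')
tip=onz(P,377.5,185,.112)  # bar end, axis line
base=onz(P,180+160,130+150,.112)
A=np.array([.574,.0198])
d=tip[:2]-A;print('now bar world',np.degrees(np.arctan2(d[1],d[0])),np.linalg.norm(d)); d=(tip-base)[:2];print(np.degrees(np.arctan2(d[1],d[0])))
print('head',onz(P,180+287/2,130+487/2,.152))
# first: w0
P0={'fovy': 68.87890211946089, 'cx': 322.9984030890004, 'cy': 241.08963388201204, 'k1': -0.03815432551332618, 'xyz': np.array([0.52602805, 0.069399  , 0.39520962]), 'rotation':[-15.72554743,   0.07724541,  39.50377531]}
a=onz(P0,353.8,163.5,.114);d=a[:2]-A;print('w0',np.degrees(np.arctan2(d[1],d[0])),np.linalg.norm(d))
P1=dict(P);o=manip.observe()
# gripper pad tips in w2: far corners
for q in((205,312),(370,312),(180,498),(392,498)):print(180+q[0]/2,130+q[1]/2)
E
```

```text
now bar world -48.32544432773219 0.0583493637930176
-46.655878086170574
head [0.57636502 0.0172407  0.152     ]
w0 110.37664044277209 0.056169521789358634
282.5 286.0
365.0 286.0
270.0 379.0
376.0 379.0
```

>>> {"op": "apply_moves", "data": {
  "motion": [
    [[0.6,0,0,0,0,0,0],[0.6,0,0,0,0,0,0],[0.6,0,0,0,0,0,0],[0.6,0,0,0,0,0,0]]
  ]
}}

```text
time: 8.4
eef_pos: [0.5754, 0.0199, 0.0963]
orientation: [-180.0, -0.0, -27.3]
force: [-0.0, -0.4, 1.5]
opening: 0.0512
gripper_force: 0.0
```

```bash
python3 st.py
```

```text
8.4 j6 116.8 pos [0.5754 0.0199 0.0963] yaw [-180.    -0.   -27.3] F [-0.  -0.4  1.5] Ftool [ 0.1  0.4 -1.5] T [ 0.038 -0.031  0.007] op 0.0512 gf 0.0
```

>>> {"op": "apply_moves", "data": {
  "motion": [
    [[0.65,0,0,-0.12,0,0,0],[0.65,0,0,-0.24,0,0,0],[0.65,-0.008,0.004,-0.24,0,0,-0.09],[0.65,-0.008,0.004,-0.24,0,0,-0.18],[0.65,-0.008,0.004,-0.24,0,0,-0.27],[0.65,-0.008,0.004,-0.24,0,0,-0.36],[0.65,-0.008,0.004,-0.24,0,0,-0.45],[0.65,-0.008,0.004,-0.24,0,0,-0.5]]
  ]
}}

```text
time: 9.2
eef_pos: [0.5738, 0.0199, 0.1323]
orientation: [180.0, -0.0, 18.0]
force: [-0.9, -0.7, 0.4]
opening: 0.0556
gripper_force: 0.0
```

>>> {"op": "apply_moves", "data": {
  "motion": [
    [[0.65,0,0,0,0,0,-0.09],[0.65,0,0,0,0,0,-0.18],[0.65,0,0,0,0,0,-0.27],[0.65,0,0,0,0,0,-0.36],[0.65,0,0,0,0,0,-0.45],[0.65,0,0,0,0,0,-0.54],[0.65,0,0,0,0,0,-0.63],[0.65,0,0,0,0,0,-0.7]]
  ]
}}

```text
time: 10.0
eef_pos: [0.5738, 0.02, 0.1323]
orientation: [180.0, -0.0, 81.0]
force: [-0.1, -0.4, -0.0]
opening: 0.0558
gripper_force: 0.0
```

>>> {"op": "apply_moves", "data": {
  "motion": [
    [[0.65,0,0,0,0,0,-0.09],[0.65,0,0,0,0,0,-0.18],[0.65,0,0,0,0,0,-0.27],[0.65,0,0,0,0,0,-0.36],[0.65,0,0,0,0,0,-0.45],[0.65,0,0,0,0,0,-0.54],[0.65,0,0,0,0,0,-0.63],[0.65,0,0,0,0,0,-0.7]]
  ]
}}

```text
time: 10.8
eef_pos: [0.5739, 0.0199, 0.1323]
orientation: [180.0, 0.0, 144.0]
force: [-0.3, -0.6, -0.2]
opening: 0.0551
gripper_force: 0.0
```

>>> {"op": "apply_moves", "data": {
  "motion": [
    [[0.65,0,0,0,0,0,-0.08],[0.65,0,0,0,0,0,-0.09],[0.65,0,0,0,0,0,-0.09]]
  ]
}}

```text
time: 11.1
eef_pos: [0.5737, 0.0199, 0.1323]
orientation: [180.0, 0.0, 151.7]
force: [-0.0, -0.1, 0.4]
opening: 0.0556
gripper_force: 0.0
```

```bash
python3 st.py
```

```text
11.1 j6 -62.2 pos [0.5737 0.0199 0.1323] yaw [180.    0.  151.7] F [-0.  -0.1  0.4] Ftool [-0.  -0.1 -0.4] T [0.047 0.051 0.011] op 0.0556 gf 0.0
```

>>> {"op": "apply_moves", "data": {
  "motion": [
    [[0.65,0,0,0.12,0,0,0],[0.65,0,0,0.226,0,0,0],[0.25,0,0,0.226,0,0,0],[0.25,0,0,0.226,0,0,0],[0.25,0,0,0.226,0,0,0],[0.25,0,0,0.226,0,0,0],[0.25,0,0,0.226,0,0,0]]
  ],
  "force": 40
}}

```text
time: 11.8
eef_pos: [0.5724, 0.0208, 0.097]
orientation: [-180.0, -0.2, 151.8]
force: [1.3, 5.3, -9.0]
opening: 0.0349
gripper_force: 41.5
```

```bash
python3 st.py
```

```text
11.8 j6 -62.3 pos [0.5724 0.0208 0.097 ] yaw [-180.    -0.2  151.8] F [ 1.3  5.3 -9. ] Ftool [1.4 5.2 9. ] T [ 0.695 -0.047 -0.03 ] op 0.0349 gf 41.480069160461426
```

>>> {"op": "apply_moves", "data": {
  "motion": [
    [[0.25,0,0,0,0,0,0.03],[0.25,0,0,0.001,0,0,0.06],[0.25,0,0,0.001,0,0,0.06],[0.25,0,0,0.001,0,0,0.06]]
  ]
}}

```text
time: 12.2
eef_pos: [0.5725, 0.0209, 0.097]
orientation: [-180.0, -0.2, 146.4]
force: [1.6, 6.6, -9.2]
opening: 0.0348
gripper_force: 41.5
```

```bash
python3 st.py
```

```text
12.2 j6 -56.9 pos [0.5725 0.0209 0.097 ] yaw [-180.    -0.2  146.4] F [ 1.6  6.6 -9.2] Ftool [2.3 6.3 9.2] T [ 0.771 -0.035 -0.014] op 0.0348 gf 41.45807862281799
```

>>> {"op": "apply_moves", "data": {
  "motion": [
    [[0.25,0,0.008,0.008,0,0,0.09],[0.25,0,0.008,0.008,0,0,0.18],[0.25,0,0.008,0.008,0,0,0.24],[0.25,0,0.008,0.008,0,0,0.24],[0.25,0,0.008,0.008,0,0,0.24]]
  ]
}}

```text
time: 12.7
eef_pos: [0.5732, 0.0216, 0.0968]
orientation: [-179.9, -0.1, 124.9]
force: [-2.1, 5.4, -2.5]
opening: 0.0344
gripper_force: 42.1
```

```bash
python3 st.py
```

```text
12.7 j6 -35.3 pos [0.5732 0.0216 0.0968] yaw [-1.799e+02 -1.000e-01  1.249e+02] F [-2.1  5.4 -2.5] Ftool [5.6 1.4 2.5] T [ 0.703  0.538 -0.343] op 0.0344 gf 42.07499556466907
```

```bash
python3 - <<'E'
from h import *
save('wrist','w3.png'); a=cv2.imread('pics/w2.png')[150:400,240:410]; b=cv2.imread('pics/w3.png')[150:400,240:410]
cv2.imwrite('pics/cmp.png',cv2.resize(np.hstack([a,b]),None,fx=2.3,fy=2.3,interpolation=cv2.INTER_CUBIC))
o=manip.observe();print(o['orientation'],o['torque'],o['effort'][5],o['joints'][5])
E
```

```text
[-1.79930149e+02 -1.36534337e-01  1.24859727e+02] [ 0.68549864  0.55561486 -0.35440672] -0.2890283055603504 -35.27739041268589
```

View pics/cmp.png

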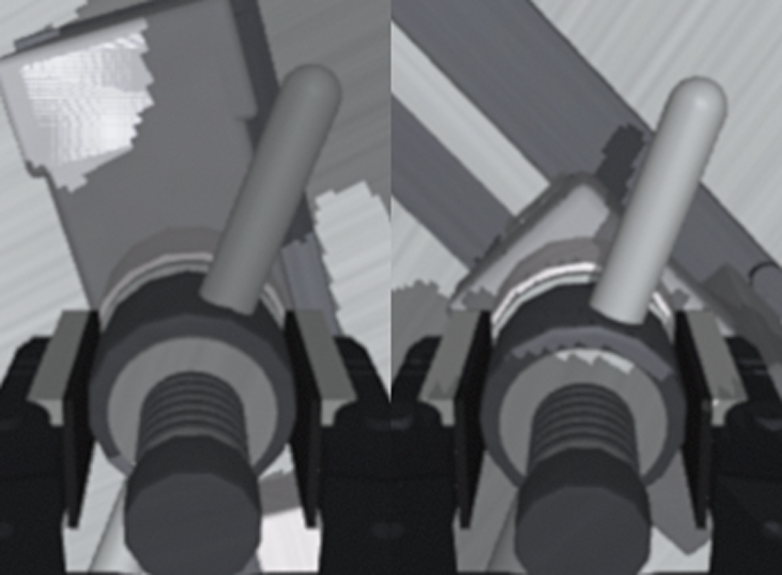

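>>> {"op": "apply_moves", "data": {
  "motion": [
    [[0.65,0,0,0,0,0,0],[0.65,0,0,0,0,0,0],[0.65,0,0,0,0,0,0],[0.65,0,0,-0.15,0,0,0],[0.65,0,0,-0.28,0,0,0],[0.65,0.14,0.05,-0.28,0,0,0.09],[0.65,0.285,0.109,-0.28,0,0,0.18],[0.65,0.285,0.109,-0.28,0,0,0.224]]
  ]
}}

```text
time: 13.55
eef_pos: [0.5636, 0.067, 0.1401]
orientation: [179.9, -0.0, 104.5]
force: [0.1, -0.2, -0.2]
opening: 0.0555
gripper_force: 0.0
```

>>> {"op": "apply_moves", "data": {
  "motion": [
    [[0.5,0,0,0.14,0,0,0],[0.5,0,0,0.26,0,0,0],[0.5,0,0,0.29,0,0,0],[0.5,0,0,0.29,0,0,0]]
  ]
}}

```text
time: 13.95
eef_pos: [0.563, 0.065, 0.0951]
orientation: [-179.9, 0.0, 104.7]
force: [-1.1, 0.6, 0.2]
opening: 0.0429
gripper_force: 0.0
```

>>> {"op": "apply_moves", "data": {
  "motion": [
    [[0,0,0,0,0,0,0],[0,0,0,0,0,0,0],[0,0,0,0,0,0,0],[0,0,0,0,0,0,0],[0,0,0,0,0,0,0],[0,0,0,0,0,0,0]]
  ],
  "force": 25
}}

```text
time: 14.55
eef_pos: [0.5633, 0.0651, 0.0967]
orientation: [180.0, 0.0, 104.6]
force: [-3.8, -0.6, 6.0]
opening: 0.009
gripper_force: 24.8
```

```bash
python3 st.py
```

```text
14.55 j6 -10.5 pos [0.5633 0.0651 0.0967] yaw [180.    0.  104.6] F [-3.8 -0.6  6. ] Ftool [ 0.3 -3.8 -6. ] T [-0.232  0.624 -0.079] op 0.009 gf 24.842125475406647
```

>>> {"op": "apply_moves", "data": {
  "motion": [
    [[0,0,0.01,-0.01,0,0,0.02],[0,-0.001,0.016,-0.01,0,0,0.033],[0,-0.001,0.016,-0.01,0,0,0.033],[0,-0.001,0.016,-0.01,0,0,0.033]]
  ]
}}

```text
time: 14.95
eef_pos: [0.5642, 0.0653, 0.0968]
orientation: [-179.8, 0.0, 101.7]
force: [-4.5, -2.0, 2.6]
opening: 0.009
gripper_force: 25.3
```

```bash
python3 st.py
```

```text
14.95 j6 -7.6 pos [0.5642 0.0653 0.0968] yaw [-179.8    0.   101.7] F [-4.5 -2.   2.6] Ftool [-1.  -4.8 -2.5] T [-0.377  0.85   0.129] op 0.009 gf 25.254106521606445
```

>>> {"op": "apply_moves", "data": {
  "motion": [
    [[0,0,0.01,0,0,0,0.01],[0,0,0.02,0,0,0,0.015],[0,0,0.02,0,0,0,0.015],[0,0,0.02,0,0,0,0.015]]
  ]
}}

```text
time: 15.35
eef_pos: [0.5659, 0.0656, 0.0967]
orientation: [-179.7, 0.0, 100.4]
force: [-9.2, -2.8, 4.4]
opening: 0.0088
gripper_force: 25.0
```

```bash
python3 st.py
```

```text
15.35 j6 -6.2 pos [0.5659 0.0656 0.0967] yaw [-179.7    0.   100.4] F [-9.2 -2.8  4.4] Ftool [-1.1 -9.6 -4.3] T [-0.437  1.365  0.092] op 0.0088 gf 25.02617597579956
```

>>> {"op": "apply_moves", "data": {
  "motion": [
    [[0,0,0.002,0,0,0,0],[0,0,0.002,0,0,0,0],[0,0,0.002,0,0,0,0],[0,0,0.002,0,0,0,0]]
  ]
}}

```text
time: 15.75
eef_pos: [0.5659, 0.0657, 0.0967]
orientation: [-179.6, 0.0, 100.4]
force: [-9.5, -2.9, 7.1]
opening: 0.0085
gripper_force: 25.1
```

```bash
python3 st.py
```

```text
15.75 j6 -6.2 pos [0.5659 0.0657 0.0967] yaw [-179.6    0.   100.4] F [-9.5 -2.9  7.1] Ftool [-1.1 -9.9 -7. ] T [-0.473  1.521  0.064] op 0.0085 gf 25.094415843486786
```

>>> {"op": "apply_moves", "data": {
  "motion": [
    [[0,0,-0.01,0,0,0,0],[0,0,-0.018,0,0,0,0],[0,0,-0.018,0,0,0,0]]
  ]
}}

```text
time: 16.05
eef_pos: [0.5658, 0.0656, 0.0968]
orientation: [-180.0, 0.0, 100.3]
force: [-3.0, -2.4, -0.6]
opening: 0.009
gripper_force: 24.7
```

```bash
python3 st.py
```

```text
16.05 j6 -6.2 pos [0.5658 0.0656 0.0968] yaw [-180.     0.   100.3] F [-3.  -2.4 -0.6] Ftool [-1.8 -3.4  0.6] T [-0.413  0.518  0.093] op 0.009 gf 24.66653198003769
```

>>> {"op": "apply_moves", "data": {
  "motion": [
    [[0.6,0,0,0,0,0,0],[0.6,0,0,0,0,0,0],[0.6,0,0,0,0,0,0],[0.6,0,0,-0.2,0,0,0],[0.6,0,0,-0.5,0,0,0],[0.6,0,0,-0.7,0,0,0]]
  ]
}}

```text
time: 16.65
eef_pos: [0.5676, 0.0663, 0.205]
orientation: [179.8, 0.0, 100.3]
force: [0.9, -0.4, 0.1]
opening: 0.0513
gripper_force: 0.0
```

```bash
python3 - <<'E'
from h import *
import st
T=manip.camera_params('top')
for q in((248,251),(291,291)):print('marker',onz(T,*q,.008))
P=manip.camera_params('wrist');im=save('wrist','w4.png')
m=cv2.inRange(im,(150,)*3,(255,)*3)
g=proj(P,[.4646,.039,.032]);print('grip pred',g,'axis',proj(P,[.574,.0205,.152]))
E
```

```text
16.65 j6 -6.2 pos [0.5676 0.0663 0.205 ] yaw [179.8   0.  100.3] F [ 0.9 -0.4  0.1] Ftool [-0.6  0.8 -0.1] T [ 0.004 -0.006 -0.036] op 0.0513 gf 0.0
marker [0.42832872 0.18542236 0.008     ]
marker [0.34012166 0.0832527  0.008     ]
grip pred [209.50100428 227.03156255] axis [320.55936283 329.3940489 ]
```

View pics/w4.png

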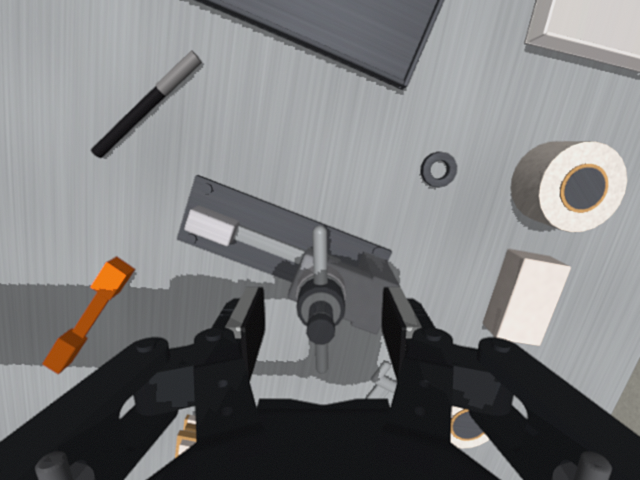

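The wrist view shows the nut bar undisturbed after release and the gauge's grip block at (210,226), exactly where predicted. The marker (95,155)–(200,58) is well clear. I'll take the gauge next.

>>> {"op": "apply_moves", "data": {
  "motion": [
    [[0.6,-0.02,-0.2,0,0,0,-0.09],[0.6,-0.04,-0.4,0,0,0,-0.18],[0.6,-0.056,-0.6,0,0,0,-0.27],[0.6,-0.056,-0.708,0,0,0,-0.36],[0.6,-0.056,-0.708,0,0,0,-0.45],[0.6,-0.056,-0.708,0,0,0,-0.54],[0.6,-0.056,-0.708,0,0,0,-0.63],[0.6,-0.056,-0.708,0,0,0,-0.7]]
  ]
}}

```text
time: 17.5
eef_pos: [0.4637, 0.0388, 0.2023]
orientation: [180.0, 0.1, 163.6]
force: [-0.1, -0.3, 0.2]
opening: 0.0513
gripper_force: 0.0
```

>>> {"op": "apply_moves", "data": {
  "motion": [
    [[0.6,0,0,0.2,0,0,-0.078],[0.6,0,0,0.5,0,0,-0.078],[0.6,0,0,0.8,0,0,-0.078],[0.6,0,0,0.95,0,0,-0.078],[0.6,0,0,0.95,0,0,-0.078],[0.6,0,0,0.95,0,0,-0.078]]
  ]
}}

```text
time: 18.1
eef_pos: [0.4637, 0.0387, 0.0598]
orientation: [180.0, 0.0, 170.4]
force: [-0.1, -0.0, 0.2]
opening: 0.0514
gripper_force: 0.0
```

```bash
python3 st.py; python3 - <<'E'
from h import *
P=manip.camera_params('wrist');im=save('wrist','w5.png');o=manip.observe();Rt=Rm(o['orientation'])
# bright grip block
g=cv2.cvtColor(im,cv2.COLOR_RGB2HSV)
m=cv2.inRange(g,(0,0,185),(180,40,255))
n,l,s,c=cv2.connectedComponentsWithStats(m)
for i in np.argsort(-s[1:,4])[:6]+1:
    w=onz(P,*c[i],.032);r=cv2.minAreaRect(np.argwhere(l==i)[:,::-1].astype(np.float32));print(s[i],c[i],w,r)
print('pred',proj(P,[.4646,.039,.032]))
E
```

```text
18.1 j6 -78.7 pos [0.4637 0.0387 0.0598] yaw [180.    0.  170.4] F [-0.1 -0.   0.2] Ftool [ 0.1 -0.  -0.2] T [-0.007 -0.004 -0.043] op 0.0514 gf 0.0
[  398     0   242    88 12727] [545.4193447   35.80254577] [0.36518668 0.15592234 0.032     ] ((518.5, 43.5), (87.0, 241.0), 90.0)
[ 130    0  309   87 6428] [256.83198507  43.33727442] [0.34784294 0.0271013  0.032     ] ((287.00726318359375, 40.03414535522461), (48.40121841430664, 312.05865478515625), 77.90524291992188)
[ 185   62  208   61 3678] [261.44834149  90.24415443] [0.36753193 0.0250562  0.032     ] ((289.006103515625, 86.12532806396484), (35.6922721862793, 206.85427856445312), 79.0888671875)
[ 450  204  171   42 2713] [550.53262072 225.16439366] [0.45445216 0.15772427 0.032     ] ((536.232421875, 229.30540466308594), (24.1742000579834, 173.37841796875), 81.02737426757812)
[ 117    0  214   46 2495] [193.43807615  18.45330661] [0.33291937 0.00151168 0.032     ] ((223.5364532470703, 8.169662475585938), (30.590953826904297, 211.6045379638672), 77.86611938476562)
[ 503   70  137   45 2494] [581.74458701  93.14755413] [0.39238785 0.17286171 0.032     ] ((572.775390625, 93.595947265625), (28.83326530456543, 138.24169921875), 80.90972137451172)
pred [326.04337669 279.80866376]
```

>>> {"op": "apply_moves", "data": {
  "motion": [
    [[0.6,0,0,0.1,0,0,0],[0.6,0,0,0.18,0,0,0],[0.6,0,0,0.22,0,0,0],[0.6,0,0,0.25,0,0,0],[0.6,0,0,0.25,0,0,0]]
  ]
}}

```text
time: 18.65
eef_pos: [0.4631, 0.0386, 0.0218]
orientation: [-180.0, -0.0, 170.4]
force: [0.4, -0.7, -0.1]
opening: 0.0513
gripper_force: 0.0
```

```bash
python3 st.py
```

```text
18.65 j6 -78.7 pos [0.4631 0.0386 0.0218] yaw [-180.    -0.   170.4] F [ 0.4 -0.7 -0.1] Ftool [-0.5 -0.6  0.1] T [-0.     0.005 -0.025] op 0.0513 gf 0.0
```

>>> {"op": "apply_moves", "data": {
  "motion": [
    [[0.6,0,0,0.03,0,0,0],[0.6,0,0,0.06,0,0,0],[0.6,0,0,0.08,0,0,0]]
  ]
}}

```text
time: 18.95
eef_pos: [0.4632, 0.0387, 0.0097]
orientation: [-180.0, -0.0, 170.4]
force: [0.9, 0.3, -0.8]
opening: 0.0514
gripper_force: 0.0
```

```bash
python3 st.py
```

```text
18.95 j6 -78.7 pos [0.4632 0.0387 0.0097] yaw [-180.    -0.   170.4] F [ 0.9  0.3 -0.8] Ftool [-0.9  0.5  0.8] T [-0.021  0.001  0.022] op 0.0514 gf 0.0
```

>>> {"op": "apply_moves", "data": {
  "motion": [
    [[0.6,0,0,0.03,0,0,0],[0.6,0,0,0.03,0,0,0],[0.1,0,0,0.03,0,0,0],[0.1,0,0,0.03,0,0,0],[0.1,0,0,0.03,0,0,0],[0.1,0,0,0.03,0,0,0],[0.1,0,0,0.03,0,0,0],[0.1,0,0,0.03,0,0,0]]
  ],
  "force": 40
}}

```text
time: 19.75
eef_pos: [0.4649, 0.0387, 0.007]
orientation: [180.0, 0.2, 170.4]
force: [-0.9, 0.1, 6.9]
opening: 0.0213
gripper_force: 44.4
```

```bash
python3 st.py
```

```text
19.75 j6 -78.6 pos [0.4649 0.0387 0.007 ] yaw [180.    0.2 170.4] F [-0.9  0.1  6.9] Ftool [ 0.9 -0.1 -7. ] T [-0.064  0.237  0.008] op 0.0213 gf 44.40583295101533
```

>>> {"op": "apply_moves", "data": {
  "motion": [
    [[0.1,0,0,-0.006,0,0,0],[0.1,0.08,0,-0.006,0,0,0],[0.1,0.17,0,-0.006,0,0,0],[0.1,0.26,0,-0.006,0,0,0],[0.1,0.34,0,-0.006,0,0,0],[0.1,0.42,0,-0.006,0,0,0],[0.1,0.42,0,-0.006,0,0,0]]
  ]
}}

```text
time: 20.45
eef_pos: [0.3984, 0.0495, 0.0065]
orientation: [-180.0, -0.2, 170.4]
force: [-4.9, 0.1, 10.2]
opening: 0.0209
gripper_force: 40.0
```

```bash
python3 st.py
```

```text
20.45 j6 -76.9 pos [0.3984 0.0495 0.0065] yaw [-180.    -0.2  170.4] F [-4.9  0.1 10.2] Ftool [  4.8  -0.7 -10.2] T [-0.009  0.255  0.021] op 0.0209 gf 39.97052192687988
```

>>> {"op": "apply_moves", "data": {
  "motion": [
    [[0.1,0,0,-0.08,0,0,0],[0.1,0,0,-0.2,0,0,0],[0.1,0,0,-0.35,0,0,0],[0.1,0,0,-0.45,0,0,0],[0.1,0,0,-0.45,0,0,0]]
  ]
}}

```text
time: 20.95
eef_pos: [0.4014, 0.0494, 0.0754]
orientation: [180.0, 0.1, 170.4]
force: [0.1, 0.4, -2.3]
opening: 0.0213
gripper_force: 39.6
```

>>> {"op": "apply_moves", "data": {
  "motion": [
    [[0.1,0,0.15,0,0,0,0],[0.1,-0.05,0.35,0,0,0,0],[0.1,-0.1,0.55,0,0,0,0],[0.1,-0.1,0.75,0,0,0,0],[0.1,-0.1,0.836,0,0,0,0]]
  ]
}}

```text
time: 21.45
eef_pos: [0.4358, 0.1718, 0.0726]
orientation: [-179.9, -0.2, 170.4]
force: [-0.6, 0.4, -1.7]
opening: 0.0211
gripper_force: 39.7
```

>>> {"op": "apply_moves", "data": {
  "motion": [
    [[0.1,0,0.2,0,0,0,0],[0.1,-0.05,0.4,0,0,0,0],[0.1,-0.09,0.6,0,0,0,0],[0.1,-0.094,0.75,0,0,0,0],[0.1,-0.094,0.836,0,0,0,0],[0.1,-0.094,0.836,0,0,0,0],[0.1,-0.094,0.836,0,0,0,0]]
  ]
}}

```text
time: 22.15
eef_pos: [0.4707, 0.2904, 0.073]
orientation: [-179.9, -0.1, 170.4]
force: [-0.6, -0.4, -1.7]
opening: 0.0212
gripper_force: 39.8
```

```bash
python3 st.py; python3 - <<'E'
from h import *
P=manip.camera_params('wrist')
im=save('wrist','w6.png');g=cv2.cvtColor(im,cv2.COLOR_RGB2GRAY)
# tray: dark large region
m=cv2.inRange(g,0,70);n,l,s,c=cv2.connectedComponentsWithStats(m);
for i in np.argsort(-s[1:,4])[:4]+1: print(s[i],c[i])
for X in([.4236,.3759,.008],[.6537,.334,.008],[.6182,.1864,.008],[.3913,.2321,.008]):
  X=np.array(X)+[.001,.001,0];print(proj(P,X).round(0))
E
```

```text
22.15 j6 -51.2 pos [0.4707 0.2904 0.073 ] yaw [-1.799e+02 -1.000e-01  1.704e+02] F [-0.6 -0.4 -1.7] Ftool [ 0.5 -0.5  1.7] T [-0.037  0.028 -0.036] op 0.0212 gf 39.76561725139618
[    0   158   640   322 79893] [310.62484823 397.04294494]
[   0  124   89   66 1827] [ 39.94909688 157.94909688]
[145 212  12  18  81] [150.62962963 220.79012346]
[348 163  26   3  55] [360.38181818 163.72727273]
[457. 160.]
[420. 469.]
[225. 458.]
[206. 146.]
```

>>> {"op": "apply_moves", "data": {
  "motion": [
    [[0.1,0,0,0.12,0,0,0],[0.1,0,0,0.25,0,0,0],[0.1,0,0,0.35,0,0,0],[0.1,0,0,0.4,0,0,0],[0.1,0,0,0.43,0,0,0],[0.1,0,0,0.45,0,0,0],[0.1,0,0,0.45,0,0,0]]
  ]
}}

```text
time: 22.9
eef_pos: [0.4721, 0.2916, 0.0066]
orientation: [180.0, 0.0, 170.4]
force: [0.1, -0.9, -1.6]
opening: 0.0213
gripper_force: 39.8
```

```bash
python3 st.py
```

```text
22.9 j6 -51.2 pos [0.4721 0.2916 0.0066] yaw [180.    0.  170.4] F [ 0.1 -0.9 -1.6] Ftool [-0.2 -0.9  1.6] T [0.028 0.015 0.008] op 0.0213 gf 39.818074107170105
```

>>> {"op": "apply_moves", "data": {
  "motion": [
    [[0.1,0,0,0.006,0,0,0],[0.1,0,0,0.013,0,0,0],[0.1,0,0,0.02,0,0,0],[0.1,0,0,0.02,0,0,0]]
  ]
}}

```text
time: 23.3
eef_pos: [0.4719, 0.2916, 0.0035]
orientation: [180.0, 0.0, 170.4]
force: [0.4, 0.4, -0.6]
opening: 0.0213
gripper_force: 39.8
```

```bash
python3 st.py
```

```text
23.3 j6 -51.2 pos [0.4719 0.2916 0.0035] yaw [180.    0.  170.4] F [ 0.4  0.4 -0.6] Ftool [-0.4  0.5  0.6] T [-0.015  0.111 -0.016] op 0.0213 gf 39.81822431087494
```

Touching down now (the weight is coming off the grip). I'll open and withdraw.

>>> {"op": "apply_moves", "data": {
  "motion": [
    [[0.1,0,0,0.004,0,0,0],[0.5,0,0,0.004,0,0,0],[0.5,0,0,0.004,0,0,0],[0.5,0,0,0.004,0,0,0],[0.5,0,0,-0.1,0,0,0],[0.5,0,0,-0.3,0,0,0],[0.5,0,0,-0.6,0,0,0],[0.5,0,0,-0.9,0,0,0]]
  ]
}}

```text
time: 24.1
eef_pos: [0.4714, 0.2913, 0.1404]
orientation: [-180.0, -0.0, 170.4]
force: [-0.4, 1.6, 0.2]
opening: 0.0422
gripper_force: 0.0
```

>>> {"op": "apply_moves", "data": {
  "motion": [
    [[0.5,0,0.2,-0.3,0,0,0],[0.5,0,0.5,-0.5,0,0,0],[0.5,0,0.8,-0.5,0,0,0],[0.5,0,1,-0.5,0,0,0],[0.5,0,1,-0.5,0,0,0]]
  ]
}}

```text
time: 24.6
eef_pos: [0.4975, 0.4436, 0.2155]
orientation: [179.8, 0.1, 170.5]
force: [0.0, -1.0, -0.6]
opening: 0.0425
gripper_force: 0.0
```

```bash
python3 st.py; python3 - <<'E'
from h import *
P=manip.camera_params('top');im=save('top','t9.png');o=cv2.imread('pics/top0.png')
g=cv2.cvtColor(im,cv2.COLOR_RGB2GRAY);s=g[155:270,165:255];g0=cv2.cvtColor(o,cv2.COLOR_BGR2GRAY)
print(np.median(s),s.max())
m=np.zeros_like(g);m[160:262,172:248]=(s[5:107,7:83]>80)*255
n,l,st_,c=cv2.connectedComponentsWithStats(m)
for i in range(1,n):
  if st_[i,4]>15: print(st_[i],c[i],onz(P,*c[i],.02).round(4))
T=lambda X:proj(P,X).round(1)
print('pred grip',T([.472,.2916,.028]),'pad',T([.472+.1104,.2916-.0187,.024]))
print('tray pixels',[onz(P,*q,.02).round(3) for q in((166,251),(191,155),(252,171),(227,266.5))])
# nut bar now
print('diff elsewhere', [(n_,float(np.abs(g[a:b,c_:d].astype(int)-g0[a:b,c_:d]).mean())) for n_,a,b,c_,d in(('roll',78,120,255,295),('carton',85,120,300,350),('small',92,130,368,405),('spare',142,162,268,290),('marker',245,295,245,295),('wrench',140,175,368,430))])
E
```

```text
24.6 j6 -41.0 pos [0.4975 0.4436 0.2155] yaw [1.798e+02 1.000e-01 1.705e+02] F [ 0.  -1.  -0.6] Ftool [-0.2 -1.   0.6] T [ 0.014 -0.015  0.015] op 0.0425 gf 0.0
61.0 147
[172 160  20  33 484] [179.27892562 173.81818182] [0.6036 0.354  0.02  ]
[207 160  41  10 208] [233.23557692 162.75      ] [0.633  0.2286 0.02  ]
[242 190   6  27  97] [245.30927835 204.67010309] [0.534  0.1949 0.02  ]
[197 208  16  32 232] [204.28017241 224.81465517] [0.4846 0.287  0.02  ]
[230 220  18  37 326] [239.45705521 237.91104294] [0.4565 0.2043 0.02  ]
[172 253  36   9 178] [184.29775281 258.3988764 ] [0.4062 0.3279 0.02  ]
pred grip [201.  229.7] pad [212.6 183. ]
tray pixels [array([0.422, 0.371, 0.02 ]), array([0.65, 0.33, 0.02]), array([0.614, 0.184, 0.02 ]), array([0.391, 0.229, 0.02 ])]
diff elsewhere [('roll', 2.294047619047619), ('carton', 2.2062857142857144), ('small', 2.2098150782361308), ('spare', 2.3113636363636365), ('marker', 28.994), ('wrench', 2.2101382488479264)]
```

```bash
python3 - <<'E'
from h import *
im=cv2.cvtColor(save('side','s9.png'),cv2.COLOR_RGB2GRAY).astype(int);o=cv2.imread('pics/side0.png',0).astype(int)
print('side marker diff',np.abs(im-o)[300:328,262:332].mean(),'gray',im[300:328,262:332].mean(),o[300:328,262:332].mean())
def cen(a):
    m=(a[300:328,262:332]<60).astype(np.uint8); return cv2.moments(m,True)['m00'],np.argwhere(m).mean(0) if m.any() else None
print(cen(im),cen(o))
S=manip.camera_params('side')
# flatness: gauge pad vs grip bright blobs
for X in([.472,.2916,.028],[.582,.273,.024]):
    u,v=proj(S,X).round().astype(int);print(u,v,im[v-2:v+3,u-2:u+3].mean(),o[v-2:v+3,u-2:u+3].mean())
t=cv2.imread('pics/t9.png',0);print(t[245:295:10,245:295:10])
E
```

```text
side marker diff 53.599489795918366 gray 101.42551020408163 155.025
(161.0, array([15.16149068, 43.24223602])) (92.0, array([15.5326087 , 43.47826087]))
224 306 183.56 91.84
216 280 96.64 91.88
[[ 70  66  64 103 100]
 [ 68  49  68  63 102]
 [ 65  62   0  59  60]
 [ 65  66  64  11  59]
 [100  65  68  65   3]]
```

The marker hasn't moved (only the arm's shadow changed), and the gauge lies in the tray where predicted. I'm handing in.

```bash
python3 -c "
from workcell import manip
print(manip.close_job())"
```

```text
the job is handed in; nothing more can be done
None
```

I handed the job in at about 25 s; no verdict was returned. The jam nut was nipped up to about 0.5 N m (10 N at the arm) and stayed put when let go. The setting gauge was drawn out and laid in the tray, and nothing else appears to have moved.

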